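# Clamp the paddle until the clutch knob clicks

### The job

Slide the wooden paddle, blade first, into the blue hold-down clamp until the end of the blade rests gently and squarely against the metal stop, centred under the foot. Then turn the orange knob clockwise (seen from above) until its slip clutch clicks, and stop there: forced on past the click, it overtightens and dents the wood. Let go, leaving the paddle clamped and the cans where they are.

Things in the scene. Friction and masses are not known exactly. Their poses are not given: they have to be found in the camera images.
- clamp: Blue screw clamp, fixed to the bench. Origin on the bench top, on the vertical axis of its screw and knob; z up. The throat opens to its own -y; the paddle goes in along its own +y. Dark base plate 8 mm high, y = -80 to +115 mm, 110 mm wide in x. Column at y = 77 to 107 mm; arm over the throat at z = 55 to 75 mm, y = -25 to +107 mm, 46 mm wide.
- throat (a point): Middle of the bed's front edge, where the blade enters: on the clamp at y = -80 mm, z = 12 mm; clamp's axes. Behind it, on the screw's axis, a round black rubber foot of radius 16 mm hangs under the arm; its underside starts 27 to 33 mm above the bench (varies; 3 to 9 mm over a blade lying on the bed) and goes down 3 mm per radian of knob turn.
- bed: Cork bed of the clamp, turns and lies as the clamp (same origin and axes). Its top is at z = 12 mm, from y = -80 to +50 mm, 96 mm wide in x. The foot presses the blade on it.
- stop: Upright aluminium end stop of the clamp (same origin and axes as the clamp): a 90 mm wide bar whose face to the throat is at y = +52 mm, top at z = 34 mm.
- paddle: Loose wooden paddle, about 0.15 kg, lying flat. Origin at the underside, under the middle of the blade; +y points to the blade's end, z up. Blade 90 mm wide (x), 110 mm long (y = -55 to +55), 12 mm thick. Handle 28 mm wide, 22 mm high, y = -185 to -55 mm; the undersides of both are level.
- paddle_tip (a point): Middle of the blade's end face, 55 mm ahead (+y) of the paddle's origin, 6 mm up; axes as the paddle.
- paddle_grip (a point): Point inside the handle at which to grip it across (along the paddle's x), 95 mm behind (-y) the paddle's origin, 11 mm up; axes as the paddle.
- knob_grip (a point): Point on the knob's axis, straight over the clamp's origin, 110 mm above the bench. Orange fluted round knob of radius 24 mm, z = 90 to 122 mm, with a white mark on top. It turns clockwise from above, staying at its height, to lower the foot: 1.1 to 3.0 rad until the foot meets the blade, so several grasps. Anticlockwise loosens.
- knob_top (a point): Middle of the knob's top. Turning takes about 0.2 N m; with the foot on the blade this climbs within about 0.4 rad to about 0.36 N m, where the clutch clicks: in the next 0.4 rad it drops below 0.1 N m and the foot stays put, pressing with 57 to 70 N. 0.45 rad past the click it goes solid; turning on overtightens. Let go, the screw holds; the knob may spring back up to 0.8 rad.
- can_green: Empty green tin, radius 37 mm, 84 mm high, loose, upright; origin at the middle of its underside. Leave alone.
- can_yellow: Empty yellow tin, radius 37 mm, 84 mm high, loose, upright; origin at the middle of its underside. Leave alone.
- can_flat: Empty crushed tin with a blue band, radius 40 mm, 20 mm high, loose; origin at the middle of its underside. Leave alone.

How it is judged:
By the outcome, as a careful person would: the job done as asked, in the order asked, and still so for the second after the job is handed in, with the robot touching nothing.
It also fails if it takes over 72 s, if anything falls off the work surface, if the arm or the gripper's body presses on something with over 40 N, if the wrist force passes 120 N, or if a joint passes its speed limit or range.

### The arm

A 7-joint arm with a two-finger parallel gripper is mounted at the origin on the work surface. World frame = base frame: x ahead of the robot, y to its left, z up, the work surface at z = 0. Lengths are in m, angles in rad, forces in N, time in s.
With the tool pointing down it reaches from about 0.4 to 0.85 m from the base axis. Payload 10.4 kg.
Tool frame: the origin (TCP) lies midway between the tips of the shut fingers; the grasp point (between the pads) lies 19 mm behind it; z points along the fingers, x is the direction in which the jaws open and shut, and the axes are right-handed (so a half turn about z gives the same grasp; the last joint's range is limited). The gripper opens to 85 mm and grips with 20 to 120 N. Pads are 22 mm wide; open, the fingers measure 114 mm over their backs; the gripper's body (76 mm by 85 mm) begins 54 mm behind the grasp point. The pads swing forward as they close: fully open they stand 13 mm farther back than shut.
Start: joints at [-1.215, 0.332, -0.065, 1.46, 0.022, 1.35, -0.088], TCP at [0.231, 0.581, 0.231] pointing down, gripper open.
Joint ranges: [-2.6, 2.6], [-0.5, 2.12], [-1.47, 1.34], [0.16, 2.42], [-1.27, 4.41], [0.06, 2.06], [-2.6, 2.6]. Speed limits (rad/s): [2.22, 2.22, 2.79, 2.79, 3.14, 3.14, 3.14].

### API

Orientations are given as a unit quaternion [x, y, z, w].
In Python, from workcell import manip, cams gives the robot as it stands.
- The arm moves only by the tool move_arm, never from a script. Its argument "moves" is a list of rows, each a list of 7 numbers: the turn, a rotation vector about the tool's x, y, z in degrees, then the shift along the tool's x, y, z in m, then the finger opening in m, from 0 to 0.0854. A call has 1 to 10 rows; each row is the pose to reach, as a shift and turn from the pose commanded when the call began, along the tool's axes at that moment; what a row does not reach only later rows make up. A row lasts 1/10 s, in which the tool goes at most 50 mm and 8.59 degrees, less where a joint would pass 70% of its speed; a pose out of reach is approached as far as the arm can. A call with a gripper value outside its range is refused whole. The fingers move at their own pace and stop on an object; "grip_force" is the grip in N (left out, the last holds). Time passes only in rows, so rows that repeat a pose let the fingers close. It gives the time, the measured TCP pose, the force and the opening at its end, in the units of the state.
- manip.get_obs(): the state, without advancing time (a new reading comes with each control period).
- cams.camera(name): name is "side" or "top" or "wrist"; returns the picture (480x640x3 uint8, red, green, blue); there is no depth.
- cams.camera_params(name): a dict with "fx", "fy", "cx", "cy" (pixels), "xyz" and "rotation" of the camera in the world. Camera axes: x right, y up, looking along -z (the intrinsics and any distortion apply to the point x, -y, -z); pixel columns grow to the right and rows downward; lengths in m; the calibration is good to about 2 mm. A picture is of the moment at which its call begins: read the wrist's pose just before it. camera_params takes no time and is no camera call; for the wrist camera it gives the pose at the moment of the call.
- manip.hand_in(): hands the job in, once; it reports no verdict.
The state is a dict: "clock": time; "joint_pos": joint angles; "joint_velocities": joint speeds; "tau": joint torques, N m; "position": TCP position; "ee_rot": TCP orientation; "ft_force": force on the tool from outside, world axes, zero at the start; "torque": the same for the moment, N m; "grip_width": opening from 0.0 (shut) to 1.0 (fully open).
Only numpy, scipy, OpenCV 4.12 (cv2) and the standard library are available. Lean on these libraries where they do the work, as an engineer would, in place of code of your own. Each camera call takes 0.05 s, during which the arm holds its last target. There are 200 camera calls.

## Working session

There is one attempt and no reset: what is moved stays moved. The work goes in short steps, Python scripts to look and compute and a tool call to move; the robot and the scene stay as the last step left them, time stands still between calls to the robot, and variables do not carry over. Pictures are saved under pics/ and viewed, about 8 in all and at most 12, crops included, and the job is handed in when it is done.

Besides the shell and the picture viewer there is one more tool, called after "Request:" as name([rows], argument=value, ...), one row to a line, values as JSON. move_arm: Moves the arm, as the interface text tells. Its arguments: {"type":"object","properties":{"moves":{"type":"array","items":{"type":"array","items":{"type":"number"}}},"grip_force":{"type":"number"}},"required":["moves"]}

```bash
mkdir -p pics; ls; python3 - <<'E'
from workcell import manip,cams
import cv2
for n in ("top","side"):
    cv2.imwrite(f"pics/{n}0.png",cams.camera(n)[:,:,::-1]); print(n,cams.camera_params(n))
o=manip.get_obs(); print(o)
E
```

```text
pics
top {'fx': 492.49780969272496, 'fy': 492.49780969272496, 'cx': 312.8584565727371, 'cy': 237.81416990172264, 'xyz': array([ 0.30639368, -0.00683262,  1.06420822]), 'rotation': array([ 0.0737885 , -0.06975835, -0.67000566,  0.73537844])}
side {'fx': 487.80890891788727, 'fy': 487.80890891788727, 'cx': 320.6603950649629, 'cy': 236.01661989779674, 'xyz': array([-0.01277113, -0.64486233,  0.7728    ]), 'rotation': array([ 0.40352947, -0.1585129 , -0.30531383,  0.84783318])}
{'clock': 0.1, 'joint_pos': array([-1.21460595,  0.33277702, -0.06474688,  1.46087052,  0.0216061 ,
        1.34987405, -0.08849673]), 'joint_velocities': array([-0.00095907, -0.00182999,  0.00051738, -0.00310066, -0.00097108,
        0.00089139,  0.00068443]), 'tau': array([ 1.27570744e-03, -6.26741552e+01,  4.92280105e-02, -3.92435861e+01,
        1.64790539e-02,  6.98310017e-03,  1.13899247e-05]), 'position': array([0.23097804, 0.58039426, 0.23060908]), 'ee_rot': array([ 8.27566546e-01,  5.61367288e-01, -4.96760250e-04,  3.65084383e-04]), 'ft_force': array([-0.09131491, -0.6247783 ,  0.53387387]), 'torque': array([-0.02337988, -0.05398451, -0.00754862]), 'grip_width': 1.0035167402678458}
```

View pics/top0.png

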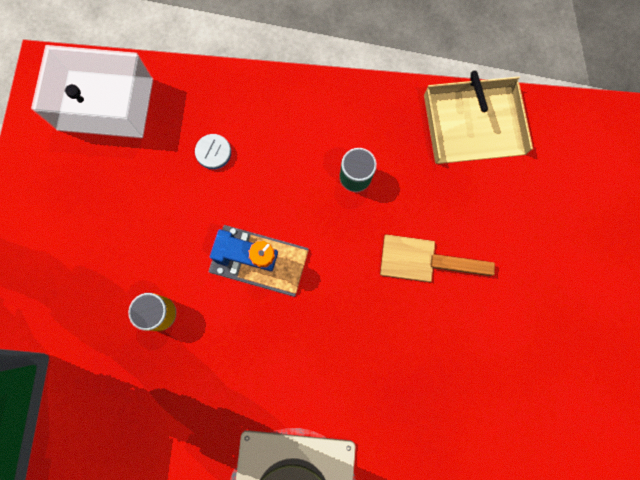

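View pics/side0.png

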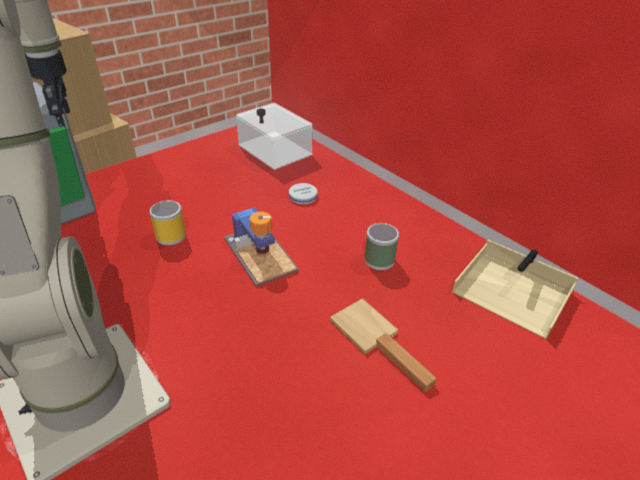

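The top view shows the clamp's knob at about (262,252) with its throat to the right. The paddle blade is at about (408,258) with its handle ending at (495,268). The cans are at (358,165), (150,312) and (212,151). I'll enlarge a crop of the clamp and paddle.

```bash
cat > h.py <<'E'
from workcell import manip,cams
import cv2, numpy as np
from scipy.spatial.transform import Rotation as R
def ray(P,u,v,z):
    d=R.from_quat(P["rotation"]).apply([(u-P["cx"])/P["fx"],-(v-P["cy"])/P["fy"],-1])
    return np.array(P["xyz"])+d*(z-P["xyz"][2])/d[2]
def proj(P,X):
    c=R.from_quat(P["rotation"]).inv().apply(np.atleast_2d(X)-P["xyz"])
    return np.c_[P["cx"]-P["fx"]*c[:,0]/c[:,2],P["cy"]+P["fy"]*c[:,1]/c[:,2]]
E
python3 - <<'E'
import cv2
im=cv2.imread("pics/top0.png")[215:305,200:500]
cv2.imwrite("pics/c0.png",cv2.resize(im,None,fx=2.6667,fy=2.6667,interpolation=cv2.INTER_CUBIC))
E
```

```text
(no output)
```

View pics/c0.png

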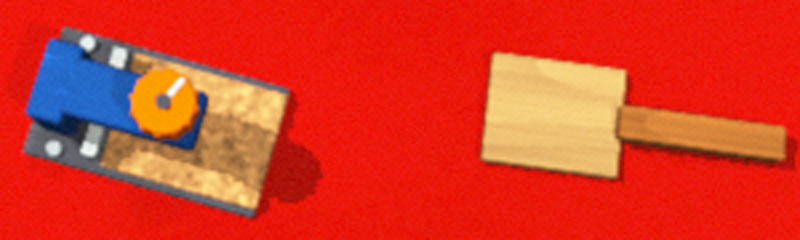

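```bash
python3 - <<'E'
from h import *
P=cams.camera_params("top")
f=lambda u,v,z:ray(P,200+u/2.6667,215+v/2.6667,z)[:2]
c=np.array([f(290,90,.008),f(252,216,.008),f(25,153,.008),f(62,28,.008)])
obj=np.array([[55,-80],[-55,-80],[-55,115],[55,115]])/1000
def fit(obj,c):
    a=obj-obj.mean(0);b=c-c.mean(0)
    th=np.arctan2((a[:,0]*b[:,1]-a[:,1]*b[:,0]).sum(),(a*b).sum())
    Q=np.array([[np.cos(th),-np.sin(th)],[np.sin(th),np.cos(th)]])
    t=c.mean(0)-Q@obj.mean(0); return th,t,np.linalg.norm(obj@Q.T+t-c,axis=1)
# which x sign: +y into clamp is image left; image-top side
for s in (1,-1):
    print("clamp",s,fit(obj*[s,1],c))
print("knobtop",f(164,102,.122))
p=np.array([f(493,53,.012),f(627,70,.012),f(617,178,.012),f(482,160,.012)])
po=np.array([[45,55],[45,-55],[-45,-55],[-45,55]])/1000
print("pad",fit(po,p)); print("handle end",f(783.5,143.5,.022))
for n,u,v,z in (("green",358,158,.084),("yel",149,312,.084),("flat",212,150,.02)): print(n,ray(P,u,v,z))
E
```

```text
clamp 1 (np.float64(-0.17583556754240517), array([0.45996608, 0.10416304]), array([0.0015454 , 0.00245338, 0.00268766, 0.00146075]))
clamp -1 (np.float64(-0.17751274005408574), array([0.45993719, 0.1041682 ]), array([0.10861819, 0.10842235, 0.10862253, 0.10838652]))
knobtop [0.4604884  0.10402599]
pad (np.float64(-0.03987884107666983), array([ 0.49752813, -0.19989179]), array([0.00063325, 0.00026289, 0.0006488 , 0.00055939]))
handle end [ 0.48950868 -0.38189554]
green [ 0.68755598 -0.07045535  0.084     ]
yel [0.32949794 0.31560192 0.084     ]
flat [0.7005858 0.2533422 0.02     ]
```

```bash
cat >> h.py <<'E'
def plan(*tg):
    "tg: (x,y,z,phi_deg) TCP targets, tool down, phi=heading of tool x; prints row numbers"
    o=manip.get_obs(); r=R.from_quat(o["ee_rot"]); p=o["position"]
    print("t",round(o["clock"],2),"pos",p.round(4),"F",o["ft_force"].round(1),"T",o["torque"].round(2),"w",round(o["grip_width"],3),"j",o["joint_pos"].round(2),"phi",np.degrees(np.arctan2(*r.as_matrix()[1::-1,0])).round(2),"zax",r.as_matrix()[:,2].round(4))
    for x,y,z,f in tg:
        f=np.radians(f); M=np.array([[np.cos(f),np.sin(f),0],[np.sin(f),-np.cos(f),0],[0,0,-1]])
        print((r.inv()*R.from_matrix(M)).as_rotvec(degrees=True).round(2), r.inv().apply(np.array([x,y,z])-p).round(4))
E
python3 - <<'E'
from h import *
th=-.0399; d=np.array([-np.sin(th),np.cos(th)]); g=np.array([.4975,-.2])-.1*d; print(g)
plan((.44,.2,.23,20),(*g,.12,-2.3),(*g,.004,-2.3))
E
```

```text
[ 0.49351106 -0.29992041]
t 0.1 pos [0.231  0.5804 0.2306] F [-0.1 -0.6  0.5] T [-0.02 -0.05 -0.01] w 1.004 j [-1.21  0.33 -0.06  1.46  0.02  1.35 -0.09] phi 68.3 zax [-4.0e-04 -1.2e-03 -1.0e+00]
[3.00e-02 7.00e-02 4.83e+01] [-0.2762  0.3349  0.001 ]
[5.00e-02 6.00e-02 7.06e+01] [-0.7207  0.5694  0.1115]
[5.00e-02 6.00e-02 7.06e+01] [-0.7206  0.5694  0.2275]
```

Request:
move_arm([
  [0, 0, 8, -0.031, 0.037, 0, 0.085],
  [0, 0, 16, -0.062, 0.074, 0, 0.085],
  [0, 0, 24, -0.093, 0.111, 0, 0.085],
  [0, 0, 32, -0.124, 0.148, 0, 0.085],
  [0, 0, 40, -0.155, 0.185, 0, 0.085],
  [0, 0, 48, -0.19, 0.222, 0, 0.085],
  [0, 0, 52, -0.22, 0.26, 0, 0.085],
  [0, 0, 56, -0.255, 0.295, 0, 0.085],
  [0, 0, 58, -0.285, 0.335, 0, 0.085],
  [0, 0, 60, -0.32, 0.36, 0, 0.085],
])

```text
clock: 1.1
position: [0.4484, 0.1478, 0.2312]
ee_rot: [0.997, 0.071, 0.0, 0.0]
ft_force: [0.8, -0.5, 0.6]
grip_width: 0.994
```

```bash
python3 -c "
from h import *
plan((.4935,-.3,.1,-2.3),(.4935,-.3,.004,-2.3))"
```

```text
t 1.1 pos [0.4484 0.1478 0.2312] F [ 0.8 -0.5  0.6] T [ 0.07 -0.05  0.01] w 0.994 j [-0.78 -0.02  0.36  1.87  0.01  1.3  -0.28] phi 8.13 zax [ 4.e-04 -2.e-04 -1.e+00]
[ 1.000e-02 -2.000e-02  1.043e+01] [-0.0188  0.4496  0.1313]
[ 1.000e-02 -2.000e-02  1.043e+01] [-0.0188  0.4496  0.2273]
```

Request:
move_arm([
  [0, 0, 2, 0, 0.048, 0, 0.085],
  [0, 0, 4, 0, 0.096, 0, 0.085],
  [0, 0, 6, -0.004, 0.144, 0, 0.085],
  [0, 0, 8, -0.008, 0.192, 0.01, 0.085],
  [0, 0, 10, -0.012, 0.24, 0.02, 0.085],
  [0, 0, 10.4, -0.015, 0.286, 0.035, 0.085],
  [0, 0, 10.4, -0.0188, 0.33, 0.05, 0.085],
  [0, 0, 10.4, -0.0188, 0.375, 0.065, 0.085],
  [0, 0, 10.4, -0.0188, 0.415, 0.085, 0.085],
  [0, 0, 10.4, -0.0188, 0.4496, 0.1, 0.085],
])

```text
clock: 2.1
position: [0.4931, -0.2993, 0.1299]
ee_rot: [1.0, -0.019, -0.0, 0.0]
ft_force: [1.3, 0.3, -0.0]
grip_width: 0.995
```

```bash
python3 -c "
from h import *
P=cams.camera_params('wrist');cv2.imwrite('pics/w1.png',cams.camera('wrist')[:,:,::-1])
plan((.4935,-.3,.004,-2.3))
print(P['xyz'],P['rotation'],P['fx'])
def pt(y,x,z,o=(.4975,-.2),th=-.0399): return [o[0]+x*np.cos(th)-y*np.sin(th),o[1]+x*np.sin(th)+y*np.cos(th),z]
print(proj(P,[pt(-.055,.014,.022),pt(-.055,-.014,.022),pt(-.185,.014,.022),pt(-.185,-.014,.022),pt(-.055,.045,.012),pt(-.055,-.045,.012),pt(-.1,0,.022)]).round(0))"
```

```text
t 2.15 pos [ 0.4912 -0.304   0.1277] F [-4.7  0.1 -1.2] T [0.05 0.32 0.03] w 0.997 j [-0.16  0.38  0.78  1.75 -0.29  1.13  0.67] phi -2.37 zax [-0.004  -0.0027 -1.    ]
[ 0.16  0.22 -0.07] [ 0.0026 -0.0044  0.1237]
[ 0.49670854 -0.2301337   0.27255305] [-0.13638116  0.0025703  -0.0184385   0.9904815 ] 415.7399886417831
[[340. 174.]
 [293. 174.]
 [337. 367.]
 [296. 367.]
 [389. 173.]
 [244. 172.]
 [316. 247.]]
```

View pics/w1.png

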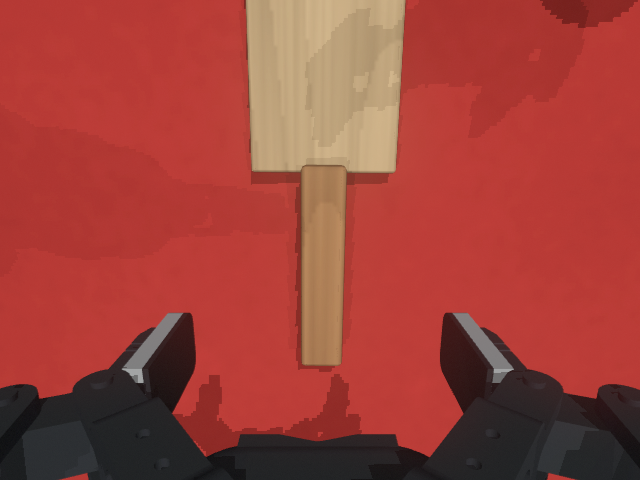

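The wrist view shows the handle between the open jaws, at about (302–346, 167) to (302–341, 365). That's about 3 mm further in +x than predicted, so I'll descend and grip with that correction.

Request:
move_arm([
  [0, 0, 0, 0.002, 0, 0.03, 0.085],
  [0, 0, 0, 0.002, 0, 0.06, 0.085],
  [0, 0, 0, 0.002, 0, 0.085, 0.085],
  [0, 0, 0, 0.002, 0, 0.105, 0.085],
  [0, 0, 0, 0.002, 0, 0.12, 0.085],
  [0, 0, 0, 0.002, 0, 0.125, 0.085],
  [0, 0, 0, 0.002, 0, 0.125, 0.085],
])

```text
clock: 2.85
position: [0.4954, -0.2973, 0.006]
ee_rot: [1.0, -0.018, -0.0, -0.0]
ft_force: [-0.7, 0.4, 0.4]
grip_width: 0.996
```

```bash
python3 -c "
from h import *
plan((.495,-.3,.004,-2.3))"
```

```text
t 2.85 pos [ 0.4954 -0.2973  0.006 ] F [-0.7  0.4  0.4] T [-0.01 -0.01 -0.01] w 0.996 j [-0.09  0.55  0.68  1.83 -0.43  0.91  0.76] phi -2.1 zax [-7.e-04  3.e-04 -1.e+00]
[-0.01  0.04  0.2 ] [-0.0003  0.0027  0.002 ]
```

Request:
move_arm([
  [0, 0, 0, 0, 0.003, 0.003, 0.085],
  [0, 0, 0, 0, 0.003, 0.003, 0.04],
  [0, 0, 0, 0, 0.003, 0.003, 0.02],
  [0, 0, 0, 0, 0.003, 0.003, 0.0],
  [0, 0, 0, 0, 0.003, 0.003, 0.0],
  [0, 0, 0, 0, 0.003, 0.003, 0.0],
  [0, 0, 0, 0, 0.003, 0.003, 0.0],
  [0, 0, 0, 0, 0.003, 0.003, 0.0],
], grip_force=90)

```text
clock: 3.65
position: [0.4959, -0.3005, 0.0039]
ee_rot: [1.0, -0.018, 0.001, 0.0]
ft_force: [-1.7, 0.9, 5.4]
grip_width: 0.306
```

```bash
python3 -c "
from h import *
c=np.array([.460,.104]);th=-.176
Q=np.array([[np.cos(th),-np.sin(th)],[np.sin(th),np.cos(th)]])
for y in (-.26,-.225,-.1): print(c+Q@[0,y])
a=c+Q@[0,-.24]
plan((.495,-.3,.06,-2.3),(*a,.06,np.degrees(th)))"
```

```text
[ 0.41447588 -0.1519835 ]
[ 0.42060413 -0.11752419]
[0.44249072 0.00554481]
t 3.65 pos [ 0.4959 -0.3005  0.0039] F [-1.7  0.9  5.4] T [ 0.19  0.05 -0.06] w 0.306 j [-0.08  0.55  0.68  1.83 -0.43  0.91  0.76] phi -2.1 zax [ 1.1e-03 -1.0e-04 -1.0e+00]
[ 0.   -0.06  0.2 ] [-0.0009 -0.0005 -0.0561]
[-0.   -0.06  7.98] [-0.084  -0.1653 -0.0562]
```

Request:
move_arm([
  [0, 0, 0, 0, 0, -0.01, 0.0],
  [0, 0, 0, 0, 0, -0.03, 0.0],
  [0, 0, 1, -0.01, -0.015, -0.045, 0.0],
  [0, 0, 3, -0.025, -0.04, -0.056, 0.0],
  [0, 0, 4, -0.04, -0.065, -0.056, 0.0],
  [0, 0, 5.5, -0.055, -0.09, -0.056, 0.0],
  [0, 0, 7, -0.07, -0.115, -0.056, 0.0],
  [0, 0, 8, -0.083, -0.135, -0.056, 0.0],
  [0, 0, 8, -0.086, -0.145, -0.056, 0.0],
  [0, 0, 8, -0.086, -0.145, -0.056, 0.0],
])

```text
clock: 4.65
position: [0.4145, -0.1508, 0.0595]
ee_rot: [0.996, -0.087, -0.0, -0.001]
ft_force: [1.0, 0.5, -2.4]
grip_width: 0.301
```

Request:
move_arm([
  [0, 0, 0, 0, 0, 0, 0.0],
  [0, 0, 0, 0, 0, 0, 0.0],
  [0, 0, 0, 0, 0, 0, 0.0],
])

```text
clock: 4.95
position: [0.4149, -0.1532, 0.0593]
ee_rot: [0.996, -0.089, -0.0, 0.0]
ft_force: [0.1, -0.7, -1.8]
grip_width: 0.306
```

```bash
python3 -c "
from h import *
P=cams.camera_params('wrist');cv2.imwrite('pics/w2.png',cams.camera('wrist')[:,:,::-1])
cv2.imwrite('pics/s2.png',cams.camera('side')[:,:,::-1])
import json;json.dump({k:np.array(v).tolist() for k,v in P.items()},open('P2.json','w'))
plan()"
```

```text
t 5.05 pos [ 0.4148 -0.153   0.0592] F [-0.4 -0.  -1.7] T [-0.08  0.02 -0.07] w 0.304 j [-0.52  0.14  0.82  2.15 -0.13  0.91  0.2 ] phi -10.16 zax [-3.e-04 -4.e-04 -1.e+00]
```

View pics/w2.png

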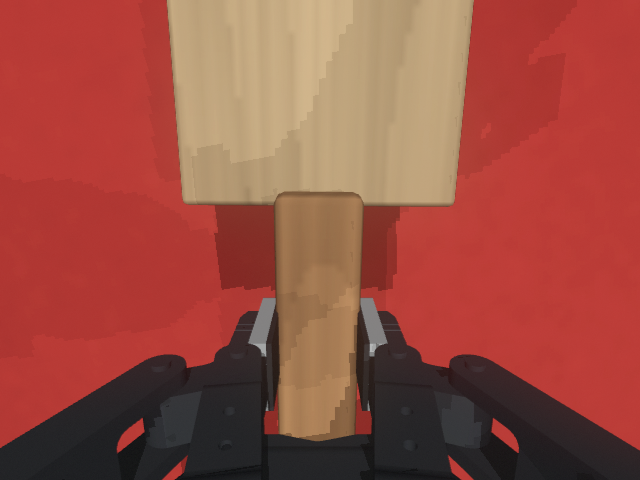

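The paddle is held square in the jaws: the blade's back edge runs from (183,204) to (455,205), with the handle centred at about x = 319. Next I'll compare the clamp and blade from the top camera.

```bash
python3 - <<'E'
from h import *
import json
P=json.load(open('P2.json'))
a=ray(P,183,204,.0672);b=ray(P,455,205,.0672);print(a,b,(a+b)/2,np.degrees(np.arctan2((b-a)[1],(b-a)[0])),np.linalg.norm(b-a))
im=cams.camera('top')[:,:,::-1];cv2.imwrite('pics/t2.png',im)
cv2.imwrite("pics/c2.png",cv2.resize(im[215:325,200:400],None,fx=4,fy=4,interpolation=cv2.INTER_CUBIC))
E
```

```text
[ 0.38070428 -0.1000519   0.0672    ] [ 0.4682663  -0.11611708  0.0672    ] [ 0.42448529 -0.10808449  0.0672    ] -10.396543775714024 0.08902357528097259
```

View pics/c2.png

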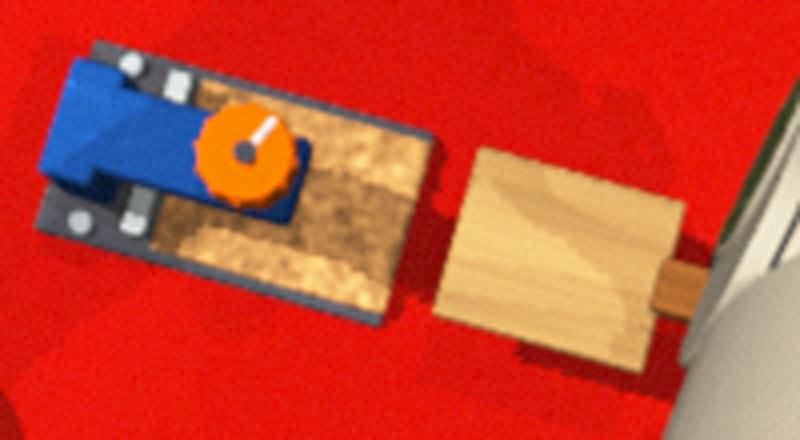

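Read from the 4x crop:
- Base corners: (96,42), (435,133), (379,326), (37,229).
- Knob centre: (246,152).
- Blade corners: (479,148), (686,203), (641,373), (433,314).

```bash
cat >> h.py <<'E'
def fit(obj,c):
    a=obj-obj.mean(0);b=c-c.mean(0)
    th=np.arctan2((a[:,0]*b[:,1]-a[:,1]*b[:,0]).sum(),(a*b).sum())
    Q=np.array([[np.cos(th),-np.sin(th)],[np.sin(th),np.cos(th)]])
    t=c.mean(0)-Q@obj.mean(0); return th,t,Q,(obj@Q.T+t-c)
E
python3 - <<'E'
from h import *
P=cams.camera_params("top")
f=lambda u,v,z:ray(P,199.6+u/4,214.6+v/4,z)[:2]
c=np.array([f(435,133,.008),f(379,326,.008),f(37,229,.008),f(96,42,.008)])
th,t,Q,r=fit(np.array([[55,-80],[-55,-80],[-55,115],[55,115]])/1000,c); print("clamp",np.degrees(th),t,r.round(4).tolist())
print("knob",f(246,152,.122))
p=np.array([f(479,148,.0672),f(686,203,.0672),f(641,373,.0672),f(433,314,.0672)])
th2,t2,_,r=fit(np.array([[45,55],[45,-55],[-45,-55],[-45,55]])/1000,p); print("pad",np.degrees(th2),t2,r.round(4).tolist())
print("rel clamp frame",Q.T@(t2-t), "dist by knob",Q.T@(t2-f(246,152,.122)))
E
```

```text
clamp -10.175887426102866 [0.4608486  0.10466294] [[0.0003, -0.0009], [-0.0008, -0.0014], [-0.0011, 0.0017], [0.0015, 0.0006]]
knob [0.46168706 0.10494211]
pad -10.225816255010706 [ 0.43088965 -0.05340356] [[0.001, 0.0002], [0.0, -0.0001], [-0.0004, -0.0008], [-0.0006, 0.0007]]
rel clamp frame [-0.001562   -0.16087298] dist by knob [-0.00233795 -0.16129589]
```

Request:
move_arm([
  [0, 0, 0, 0.001, 0, 0.01, 0.0],
  [0, 0, 0, 0.002, 0, 0.022, 0.0],
  [0, 0, 0, 0.002, 0, 0.033, 0.0],
  [0, 0, 0, 0.002, -0.01, 0.036, 0.0],
  [0, 0, 0, 0.002, -0.025, 0.036, 0.0],
  [0, 0, 0, 0.002, -0.04, 0.036, 0.0],
  [0, 0, 0, 0.002, -0.055, 0.036, 0.0],
  [0, 0, 0, 0.002, -0.065, 0.036, 0.0],
  [0, 0, 0, 0.002, -0.068, 0.036, 0.0],
  [0, 0, 0, 0.002, -0.068, 0.036, 0.0],
])

```text
clock: 6.1
position: [0.4288, -0.0854, 0.0233]
ee_rot: [0.996, -0.088, 0.0, -0.0]
ft_force: [-0.3, -0.1, -1.2]
grip_width: 0.305
```

Request:
move_arm([
  [0, 0, 0, 0, 0, 0, 0.0],
  [0, 0, 0, 0, 0, 0, 0.0],
])

```text
clock: 6.3
position: [0.4286, -0.0863, 0.0233]
ee_rot: [0.996, -0.089, -0.0, 0.0]
ft_force: [0.1, -0.5, -1.4]
grip_width: 0.304
```

```bash
python3 -c "
from h import *
plan()"
```

```text
t 6.3 pos [ 0.4286 -0.0863  0.0233] F [ 0.1 -0.5 -1.4] T [-0.11  0.05  0.02] w 0.304 j [-0.61  0.2   0.76  2.18 -0.19  0.82  0.1 ] phi -10.17 zax [-0.e+00 -1.e-04 -1.e+00]
```

Request:
move_arm([
  [0, 0, 0, 0, 0, 0.002, 0.0],
  [0, 0, 0, 0, 0, 0.004, 0.0],
  [0, 0, 0, 0, 0, 0.0055, 0.0],
  [0, 0, 0, 0, 0, 0.0055, 0.0],
  [0, 0, 0, 0, 0, 0.0055, 0.0],
])

```text
clock: 6.8
position: [0.4287, -0.0858, 0.0177]
ee_rot: [0.996, -0.088, -0.0, 0.0]
ft_force: [-0.4, 0.0, -1.2]
grip_width: 0.309
```

Request:
move_arm([
  [0, 0, 0, 0, 0, 0.001, 0.0],
  [0, 0, 0, 0, 0, 0.001, 0.0],
])

```text
clock: 7.0
position: [0.4287, -0.0857, 0.0167]
ee_rot: [0.996, -0.088, -0.0, -0.0]
ft_force: [-0.5, -0.3, -2.1]
grip_width: 0.31
```

Request:
move_arm([
  [0, 0, 0, 0, 0, 0.001, 0.0],
  [0, 0, 0, 0, 0, 0.001, 0.0],
])

```text
clock: 7.2
position: [0.4288, -0.0858, 0.0158]
ee_rot: [0.996, -0.088, 0.0, -0.0]
ft_force: [0.2, 0.1, -0.5]
grip_width: 0.309
```

Request:
move_arm([
  [0, 0, 0, 0, -0.003, -0.0006, 0.0],
  [0, 0, 0, 0, -0.012, -0.0006, 0.0],
  [0, 0, 0, 0, -0.022, -0.0006, 0.0],
  [0, 0, 0, 0, -0.032, -0.0006, 0.0],
  [0, 0, 0, 0, -0.042, -0.0006, 0.0],
  [0, 0, 0, 0, -0.052, -0.0006, 0.0],
  [0, 0, 0, 0, -0.062, -0.0006, 0.0],
  [0, 0, 0, 0, -0.07, -0.0006, 0.0],
  [0, 0, 0, 0, -0.075, -0.0006, 0.0],
  [0, 0, 0, 0, -0.077, -0.0006, 0.0],
])

```text
clock: 8.2
position: [0.4423, -0.0094, 0.0164]
ee_rot: [0.996, -0.088, -0.0, -0.0]
ft_force: [0.6, 0.0, -1.6]
grip_width: 0.305
```

Request:
move_arm([
  [0, 0, 0, 0, 0, 0, 0.0],
  [0, 0, 0, 0, 0, 0, 0.0],
])

```text
clock: 8.4
position: [0.4421, -0.0103, 0.0164]
ee_rot: [0.996, -0.088, -0.0, 0.0]
ft_force: [-0.6, 0.5, -1.5]
grip_width: 0.306
```

```bash
python3 - <<'E'
from h import *
plan()
im=cams.camera('top')[:,:,::-1];cv2.imwrite('pics/t3.png',im)
cv2.imwrite("pics/c3.png",cv2.resize(im[215:305,200:320],None,fx=6,fy=6,interpolation=cv2.INTER_CUBIC))
E
```

```text
t 8.4 pos [ 0.4421 -0.0103  0.0164] F [-0.6  0.5 -1.5] T [-0.07  0.02 -0.03] w 0.306 j [-0.73  0.23  0.71  2.17 -0.2   0.81 -0.07] phi -10.14 zax [-1.e-04 -0.e+00 -1.e+00]
```

View pics/c3.png

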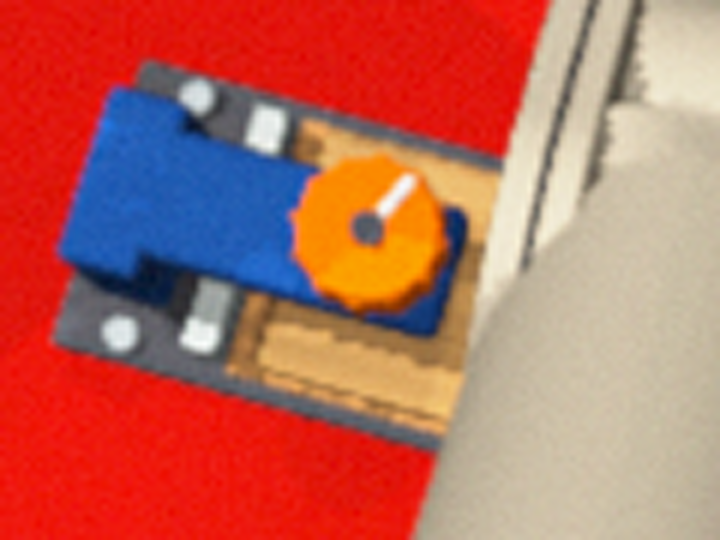

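The blade is under the foot, with its end near (322,148)–(258,350), about 12 mm short of the stop bar. From here I'll advance in small steps and watch the force.

Request:
move_arm([
  [0, 0, 0, 0, -0.002, 0, 0.0],
  [0, 0, 0, 0, -0.004, 0, 0.0],
  [0, 0, 0, 0, -0.006, 0, 0.0],
  [0, 0, 0, 0, -0.008, 0, 0.0],
  [0, 0, 0, 0, -0.009, 0, 0.0],
  [0, 0, 0, 0, -0.009, 0, 0.0],
])

```text
clock: 9.05
position: [0.4438, -0.0009, 0.0164]
ee_rot: [0.996, -0.088, 0.0, -0.0]
ft_force: [0.1, -0.7, -2.1]
grip_width: 0.304
```

Request:
move_arm([
  [0, 0, 0, 0, -0.0008, 0, 0.0],
  [0, 0, 0, 0, -0.0015, 0, 0.0],
  [0, 0, 0, 0, -0.0015, 0, 0.0],
])

```text
clock: 9.35
position: [0.4441, 0.0005, 0.0164]
ee_rot: [0.996, -0.088, 0.0, -0.0]
ft_force: [-0.1, -0.1, -1.7]
grip_width: 0.305
```

Request:
move_arm([
  [0, 0, 0, 0, -0.0005, 0, 0.0],
  [0, 0, 0, 0, -0.001, 0, 0.0],
  [0, 0, 0, 0, -0.001, 0, 0.0],
])

```text
clock: 9.65
position: [0.4443, 0.0015, 0.0164]
ee_rot: [0.996, -0.088, 0.0, -0.0]
ft_force: [1.2, 0.4, -1.3]
grip_width: 0.308
```

Request:
move_arm([
  [0, 0, 0, 0, -0.0004, 0, 0.0],
  [0, 0, 0, 0, -0.0008, 0, 0.0],
  [0, 0, 0, 0, -0.0008, 0, 0.0],
])

```text
clock: 9.95
position: [0.4444, 0.0023, 0.0164]
ee_rot: [0.996, -0.088, -0.0, -0.0]
ft_force: [-0.4, 0.3, -1.4]
grip_width: 0.307
```

Request:
move_arm([
  [0, 0, 0, 0, -0.0004, 0, 0.0],
  [0, 0, 0, 0, -0.0008, 0, 0.0],
  [0, 0, 0, 0, -0.0008, 0, 0.0],
])

```text
clock: 10.25
position: [0.4446, 0.003, 0.0164]
ee_rot: [0.996, -0.088, 0.0, -0.0]
ft_force: [0.4, 0.4, -1.6]
grip_width: 0.307
```

Request:
move_arm([
  [0, 0, 0, 0, -0.0004, 0, 0.0],
  [0, 0, 0, 0, -0.0008, 0, 0.0],
  [0, 0, 0, 0, -0.0008, 0, 0.0],
])

```text
clock: 10.55
position: [0.4446, 0.0033, 0.0164]
ee_rot: [0.996, -0.088, -0.0, 0.0]
ft_force: [-0.7, -3.8, -2.0]
grip_width: 0.308
```

```bash
python3 - <<'E'
from h import *
plan()
im=cams.camera('side')[:,:,::-1]
cv2.imwrite("pics/c4.png",cv2.resize(im[190:300,200:330],None,fx=5.5,fy=5.5,interpolation=cv2.INTER_CUBIC))
P=cams.camera_params('wrist');cv2.imwrite('pics/w4.png',cams.camera('wrist')[:,:,::-1])
import json;json.dump({k:np.array(v).tolist() for k,v in P.items()},open('P4.json','w'))
E
```

```text
t 10.55 pos [0.4446 0.0033 0.0164] F [-0.7 -3.8 -2. ] T [-0.79  0.11  0.11] w 0.308 j [-0.75  0.23  0.7   2.17 -0.21  0.81 -0.1 ] phi -10.12 zax [-1.e-04 -5.e-04 -1.e+00]
```

View pics/w4.png

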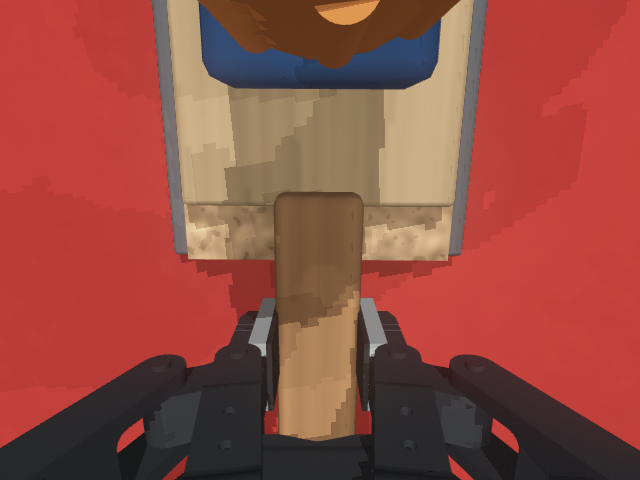

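The wrist view shows:
- Cork front edge: (188,258)–(448,260).
- Blade back edge: (183,204)–(455,205).

They are parallel and share a centre. Now to put numbers on it.

```bash
python3 - <<'E'
from h import *
import json
P=json.load(open('P4.json'));T=R.from_euler('z',-10.12,degrees=True)
def loc(u,v,z): return T.inv().apply(ray(P,u,v,z))
for n,a,b in (("cork",loc(188,258,.012),loc(448,260,.012)),("blade",loc(183,204,.0245),loc(455,205,.0245)),("base",loc(175,252,.008),loc(462,254,.008))):
    print(n,((a+b)/2)[:2].round(4),"ang",np.degrees(np.arctan2(b[1]-a[1],b[0]-a[0])).round(2),"w",np.linalg.norm(b-a).round(4))
E
```

```text
cork [0.4383 0.105 ] ang -0.48 w 0.0963
blade [0.4386 0.1275] ang -0.23 w 0.0888
base [0.4385 0.1061] ang -0.44 w 0.1087
```

Request:
move_arm([
  [0, 0, 0, 0, 0, 0.0003, 0.0],
  [0, 0, 0, 0, 0, 0.0006, 0.0],
  [0, 0, 0, 0, 0, 0.0006, 0.0],
  [0, 0, 0, 0, 0, 0.0006, 0.0],
])

```text
clock: 11.05
position: [0.4447, 0.0033, 0.0159]
ee_rot: [0.996, -0.088, 0.0, 0.0]
ft_force: [-1.1, -4.7, 2.2]
grip_width: 0.306
```

Request:
move_arm([
  [0, 0, 0, 0, 0, 0, 0.03],
  [0, 0, 0, 0, 0, 0, 0.035],
  [0, 0, 0, 0, 0, 0, 0.045],
  [0, 0, 0, 0, 0, 0, 0.06],
  [0, 0, 0, 0, 0, 0, 0.06],
  [0, 0, 0, 0, 0, 0, 0.06],
])

```text
clock: 11.65
position: [0.4447, 0.0038, 0.0158]
ee_rot: [0.996, -0.088, 0.0, -0.0]
ft_force: [-0.1, 0.5, -0.6]
grip_width: 0.7
```

```bash
python3 - <<'E'
from h import *
plan((.4612,.1048,.2,-10.2))
P=cams.camera_params('wrist');cv2.imwrite('pics/w5.png',cams.camera('wrist')[:,:,::-1])
E
```

```text
t 11.65 pos [0.4447 0.0038 0.0158] F [-0.1  0.5 -0.6] T [ 0.02 -0.03  0.02] w 0.7 j [-0.75  0.23  0.7   2.17 -0.21  0.81 -0.1 ] phi -10.1 zax [ 1.e-04  1.e-04 -1.e+00]
[-0.01 -0.    0.1 ] [-0.0014 -0.1023 -0.1842]
```

View pics/w5.png

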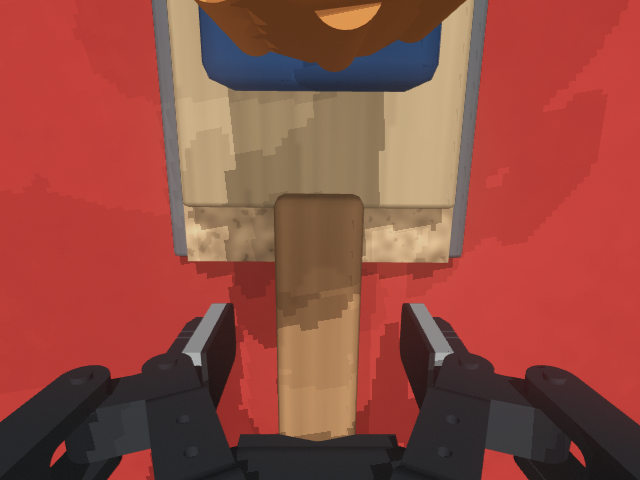

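The paddle stayed put on release: blade edge at (183,206)–(455,207) and cork at (188,260)–(448,262). Next I'll lift and pre-twist counter-clockwise over the knob.

Request:
move_arm([
  [0, 0, 0, 0, 0, -0.02, 0.06],
  [0, 0, 0, 0, 0, -0.05, 0.06],
  [0, 0, -8, 0, 0, -0.09, 0.07],
  [0, 0, -16, 0, 0, -0.13, 0.085],
  [0, 0, -24, 0, -0.01, -0.165, 0.085],
  [0, 0, -32, 0, -0.03, -0.18, 0.085],
  [0, 0, -40, 0, -0.055, -0.184, 0.085],
  [0, 0, -48, 0, -0.08, -0.184, 0.085],
  [0, 0, -56, 0, -0.098, -0.184, 0.085],
  [0, 0, -64, 0, -0.1027, -0.184, 0.085],
])

```text
clock: 12.7
position: [0.4626, 0.1071, 0.1997]
ee_rot: [0.889, 0.457, -0.0, -0.0]
ft_force: [-0.1, -0.9, 0.6]
grip_width: 0.994
```

```bash
python3 - <<'E'
from h import *
plan((.4625,.105,.2,128))
E
```

```text
t 12.7 pos [0.4626 0.1071 0.1997] F [-0.1 -0.9  0.6] T [-0.04 -0.   -0.02] w 0.994 j [-0.95 -0.    0.64  1.92  0.    1.23  0.63] phi 54.38 zax [-1.e-04  1.e-04 -1.e+00]
[-1.000e-02 -0.000e+00 -7.362e+01] [-0.0017  0.0011 -0.0003]
```

Request:
move_arm([
  [0, 0, -8, 0, 0, 0, 0.085],
  [0, 0, -16, 0, 0, 0, 0.085],
  [0, 0, -24, 0, 0, 0, 0.085],
  [0, 0, -32, 0, 0, 0, 0.085],
  [0, 0, -40, 0, 0, 0.0, 0.085],
  [0, 0, -48, 0, 0, 0, 0.085],
  [0, 0, -56, 0, 0, 0, 0.085],
  [0, 0, -64, 0, 0, 0, 0.085],
  [0, 0, -72, 0, 0, 0, 0.085],
  [0, 0, -72, 0, 0, 0, 0.085],
])

```text
clock: 13.7
position: [0.4626, 0.1048, 0.1997]
ee_rot: [0.454, 0.891, 0.0, -0.0]
ft_force: [0.5, -0.3, -0.5]
grip_width: 0.998
```

```bash
python3 - <<'E'
from h import *
P=cams.camera_params('wrist');cv2.imwrite('pics/w6.png',cams.camera('wrist')[:,:,::-1])
import json;json.dump({k:np.array(v).tolist() for k,v in P.items()},open('P6.json','w'))
plan((.4625,.105,.088,127))
print(proj(P,[[.4625,.105,.122]]))
E
```

```text
t 13.75 pos [0.4626 0.1048 0.1998] F [-0.7  0.8  0.5] T [-0.08  0.   -0.  ] w 0.997 j [-0.96 -0.01  0.64  1.92  0.    1.23  1.88] phi 125.72 zax [-1.e-04  1.e-04 -1.e+00]
[-0.   -0.01 -1.28] [0.0002 0.     0.1118]
[[317.91360993 256.54776212]]
```

View pics/w6.png

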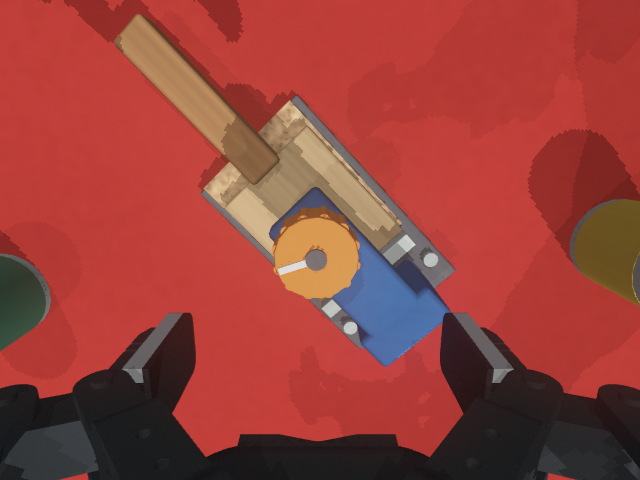

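The knob's centre is at (316,260), about 1 mm from the prediction of (318,256). The paddle is still in place and the cans are clear of the jaws. I'll descend and grip.

Request:
move_arm([
  [0, 0, 0, -0.001, 0.0015, 0.03, 0.085],
  [0, 0, 0, -0.001, 0.0015, 0.06, 0.085],
  [0, 0, 0, -0.001, 0.0015, 0.085, 0.085],
  [0, 0, 0, -0.001, 0.0015, 0.103, 0.085],
  [0, 0, 0, -0.001, 0.0015, 0.112, 0.085],
  [0, 0, 0, -0.001, 0.0015, 0.112, 0.06],
  [0, 0, 0, -0.001, 0.0015, 0.112, 0.05],
  [0, 0, 0, -0.001, 0.0015, 0.112, 0.04],
  [0, 0, 0, -0.001, 0.0015, 0.112, 0.03],
  [0, 0, 0, -0.001, 0.0015, 0.112, 0.03],
], grip_force=50)

```text
clock: 14.75
position: [0.465, 0.1054, 0.0891]
ee_rot: [0.455, 0.89, 0.001, 0.0]
ft_force: [-2.7, -0.8, 5.3]
grip_width: 0.546
```

Request:
move_arm([
  [0, 0, 0, 0, 0, 0, 0.03],
  [0, 0, 0, 0, 0, 0, 0.03],
])

```text
clock: 14.95
position: [0.4651, 0.1054, 0.0891]
ee_rot: [0.455, 0.89, 0.001, 0.0]
ft_force: [-2.1, -0.6, 5.6]
grip_width: 0.549
```

```bash
python3 - <<'E'
from h import *
plan()
E
```

```text
t 14.95 pos [0.4651 0.1054 0.0891] F [-2.1 -0.6  5.6] T [-0.07  0.42 -0.03] w 0.549 j [-0.92  0.16  0.65  2.04 -0.11  0.98  1.99] phi 125.86 zax [ 0.0013  0.0015 -1.    ]
```

Request:
move_arm([
  [0, 0, 4, 0, 0, 0, 0.03],
  [0, 0, 10, 0, 0, 0, 0.03],
  [0, 0, 16, 0, 0, 0, 0.03],
  [0, 0, 22, 0, 0, 0, 0.03],
  [0, 0, 28, 0, 0, 0, 0.03],
  [0, 0, 34, 0, 0, 0, 0.03],
  [0, 0, 40, 0, 0, 0, 0.03],
  [0, 0, 46, 0, 0, 0, 0.03],
  [0, 0, 50, 0, 0, 0, 0.03],
  [0, 0, 54, 0, 0, 0, 0.03],
])

```text
clock: 15.95
position: [0.4653, 0.1036, 0.089]
ee_rot: [0.811, 0.585, 0.0, 0.001]
ft_force: [-1.7, -6.7, 8.5]
grip_width: 0.551
```

```bash
cat > s.py <<'E'
from h import *
o=manip.get_obs();m=R.from_quat(o["ee_rot"]).as_matrix()
print(round(o["clock"],2),"phi",np.degrees(np.arctan2(m[1,0],m[0,0])).round(1),"Tz",o["torque"].round(3),"F",o["ft_force"].round(1),"w",round(o["grip_width"],3),"j7",o["joint_pos"][6].round(2),o["position"].round(4),"tau7",o["tau"][6].round(3))
E
python3 s.py
```

```text
15.95 phi 71.6 Tz [-1.687  0.474  0.246] F [-1.7 -6.7  8.5] w 0.551 j7 1.07 [0.4653 0.1036 0.089 ] tau7 1.131
```

Request:
move_arm([
  [0, 0, 3, -0.0014, 0.0005, 0, 0.03],
  [0, 0, 6, -0.0014, 0.0005, 0, 0.03],
  [0, 0, 9, -0.0014, 0.0005, 0, 0.03],
  [0, 0, 12, -0.0014, 0.0005, 0, 0.03],
])

```text
clock: 16.35
position: [0.4651, 0.1031, 0.089]
ee_rot: [0.867, 0.498, 0.001, 0.0]
ft_force: [-3.4, -4.0, 8.2]
grip_width: 0.55
```

```bash
python3 s.py
```

```text
16.35 phi 59.7 Tz [-0.81   0.612  0.214] F [-3.4 -4.   8.2] w 0.55 j7 0.87 [0.4651 0.1031 0.089 ] tau7 0.84
```

Request:
move_arm([
  [0, 0, 3, 0, 0, 0, 0.03],
  [0, 0, 6, 0, 0, 0, 0.03],
  [0, 0, 9, 0, 0, 0, 0.03],
  [0, 0, 12, 0, 0, 0, 0.03],
])

```text
clock: 16.75
position: [0.4649, 0.1027, 0.089]
ee_rot: [0.915, 0.405, 0.0, -0.0]
ft_force: [-4.4, -5.4, 10.5]
grip_width: 0.549
```

```bash
python3 s.py
```

```text
16.75 phi 47.7 Tz [-1.144  0.976  0.22 ] F [-4.4 -5.4 10.5] w 0.549 j7 0.66 [0.4649 0.1027 0.089 ] tau7 0.812
```

Request:
move_arm([
  [0, 0, 3, -0.001, 0, 0, 0.03],
  [0, 0, 6, -0.001, 0, 0, 0.03],
  [0, 0, 9, -0.001, 0, 0, 0.03],
  [0, 0, 12, -0.001, 0, 0, 0.03],
])

```text
clock: 17.15
position: [0.4645, 0.1024, 0.089]
ee_rot: [0.952, 0.307, 0.001, -0.0]
ft_force: [-2.6, -3.4, 7.0]
grip_width: 0.551
```

```bash
python3 s.py
```

```text
17.15 phi 35.8 Tz [-0.765  0.537  0.372] F [-2.6 -3.4  7. ] w 0.551 j7 0.46 [0.4645 0.1024 0.089 ] tau7 0.697
```

Request:
move_arm([
  [0, 0, 3, 0, 0, 0, 0.03],
  [0, 0, 6, 0, 0, 0, 0.03],
  [0, 0, 9, 0, 0, 0, 0.03],
  [0, 0, 12, 0, 0, 0, 0.03],
])

```text
clock: 17.55
position: [0.4642, 0.1022, 0.089]
ee_rot: [0.979, 0.206, 0.0, -0.0]
ft_force: [-4.6, -5.1, 9.6]
grip_width: 0.55
```

```bash
python3 s.py
```

```text
17.55 phi 23.8 Tz [-1.001  1.075  0.389] F [-4.6 -5.1  9.6] w 0.55 j7 0.26 [0.4642 0.1022 0.089 ] tau7 0.658
```

Request:
move_arm([
  [0, 0, 2, 0, 0, 0, 0.03],
  [0, 0, 4, 0, 0, 0, 0.03],
])

```text
clock: 17.75
position: [0.4641, 0.1021, 0.089]
ee_rot: [0.985, 0.172, -0.0, -0.0]
ft_force: [-5.1, -4.7, 12.5]
grip_width: 0.548
```

```bash
python3 s.py
```

```text
17.75 phi 19.8 Tz [-1.014  1.262  0.387] F [-5.1 -4.7 12.5] w 0.548 j7 0.2 [0.4641 0.1021 0.089 ] tau7 0.305
```

Request:
move_arm([
  [0, 0, 0, 0, 0, 0, 0.03],
  [0, 0, 0, 0, 0, 0, 0.03],
])

```text
clock: 17.95
position: [0.464, 0.1021, 0.089]
ee_rot: [0.985, 0.172, -0.0, -0.0]
ft_force: [-5.9, -5.2, 10.7]
grip_width: 0.55
```

```bash
python3 s.py; python3 - <<'E'
from h import *
im=cams.camera('wrist')[:,:,::-1];cv2.imwrite('pics/w7.png',im)
s=cams.camera('side')[:,:,::-1];cv2.imwrite('pics/s7.png',s)
a=cv2.resize(im,(400,300));b=cv2.resize(s[170:290,190:350],(400,300),interpolation=cv2.INTER_CUBIC)
cv2.imwrite('pics/m7.png',np.hstack([a,b]))
E
```

```text
17.95 phi 19.9 Tz [-1.023  1.212  0.292] F [-5.9 -5.2 10.7] w 0.55 j7 0.2 [0.464  0.1021 0.089 ] tau7 -0.357
```

View pics/m7.png

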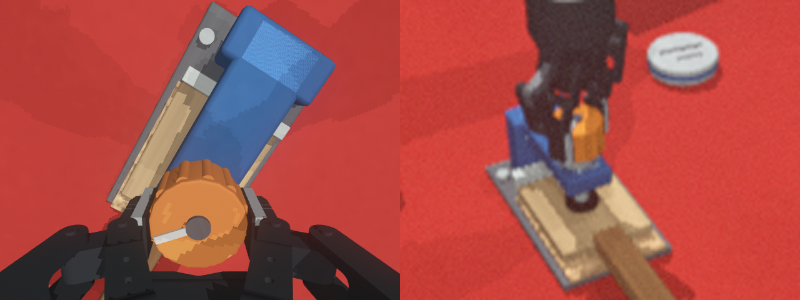

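The mark lies at the same angle in the jaws as before the turn, so there's no slip. The foot is at the blade. I'll continue in small steps.

Request:
move_arm([
  [0, 0, 2, 0, 0, 0, 0.03],
  [0, 0, 4, 0, 0, 0, 0.03],
])

```text
clock: 18.25
position: [0.4639, 0.1021, 0.0889]
ee_rot: [0.991, 0.137, -0.0, -0.0]
ft_force: [-6.4, -5.4, 12.9]
grip_width: 0.553
```

```bash
python3 s.py; python3 - <<'E'
from h import *
for i in range(4): cams.camera('wrist'); print(manip.get_obs()["torque"].round(3))
E
```

```text
18.25 phi 15.8 Tz [-1.026  1.413  0.276] F [-6.4 -5.4 12.9] w 0.553 j7 0.13 [0.4639 0.1021 0.0889] tau7 0.432
[-1.076  1.349  0.243]
[-1.01   1.381  0.287]
[-1.039  1.44   0.237]
[-1.122  1.419  0.265]
```

Request:
move_arm([
  [0, 0, 1.5, 0, 0, 0, 0.03],
  [0, 0, 3, 0, 0, 0, 0.03],
])

```text
clock: 18.65
position: [0.4638, 0.1021, 0.0889]
ee_rot: [0.994, 0.111, -0.0, -0.0]
ft_force: [-7.4, -4.6, 13.9]
grip_width: 0.549
```

```bash
python3 s.py; python3 - <<'E'
from h import *
for i in range(5): cams.camera('wrist'); print(manip.get_obs()["torque"].round(3))
E
```

```text
18.65 phi 12.8 Tz [-1.056  1.539  0.309] F [-7.4 -4.6 13.9] w 0.549 j7 0.08 [0.4638 0.1021 0.0889] tau7 0.288
[-1.069  1.514  0.209]
[-1.049  1.526  0.239]
[-1.047  1.522  0.212]
[-1.008  1.48   0.195]
[-1.131  1.555  0.25 ]
```

Request:
move_arm([
  [0, 0, 1.5, 0, 0, 0, 0.03],
  [0, 0, 3, 0, 0, 0, 0.03],
])

```text
clock: 19.1
position: [0.4637, 0.1021, 0.0889]
ee_rot: [0.996, 0.085, -0.001, -0.0]
ft_force: [-8.0, -5.5, 14.7]
grip_width: 0.548
```

```bash
python3 s.py; python3 - <<'E'
from h import *
t=[]
for i in range(6): cams.camera('wrist'); t.append(manip.get_obs()["torque"][2])
print(np.round(t,3),np.mean(t))
E
```

```text
19.1 phi 9.8 Tz [-1.141  1.673  0.219] F [-8.  -5.5 14.7] w 0.548 j7 0.03 [0.4637 0.1021 0.0889] tau7 0.339
[0.113 0.143 0.14  0.195 0.162 0.132] 0.14753996599481448
```

The turning torque peaked at about 0.39 N m and has now dropped to 0.15 N m, below the running level. The clutch has clicked, so I'll stop, release and lift.

Request:
move_arm([
  [0, 0, 0, 0, 0, 0, 0.055],
  [0, 0, 0, 0, 0, 0, 0.065],
  [0, 0, 0, 0, 0, 0, 0.08],
  [0, 0, 0, 0, 0, 0, 0.085],
  [0, 0, 0, 0, 0, 0, 0.085],
  [0, 0, 0, 0, 0, -0.02, 0.085],
  [0, 0, 0, 0, 0, -0.05, 0.085],
  [0, 0, 0, 0, 0, -0.09, 0.085],
  [0, 0, 0, 0, 0, -0.12, 0.085],
  [0, 0, 0, 0, 0, -0.12, 0.085],
])

```text
clock: 20.4
position: [0.4658, 0.1033, 0.2114]
ee_rot: [0.996, 0.086, 0.003, -0.002]
ft_force: [-0.3, -0.0, -1.3]
grip_width: 0.996
```

Request:
move_arm([
  [0, 0, 0, 0, 0.045, 0, 0.085],
  [0, 0, 0, 0, 0.09, 0, 0.085],
  [0, 0, 0, 0, 0.12, 0, 0.085],
  [0, 0, 0, 0, 0.14, 0, 0.085],
  [0, 0, 0, 0, 0.14, 0, 0.085],
  [0, 0, 0, 0, 0.14, 0, 0.085],
])

```text
clock: 21.0
position: [0.4876, -0.0351, 0.2073]
ee_rot: [0.996, 0.086, -0.0, 0.0]
ft_force: [0.2, 0.1, -0.5]
grip_width: 0.994
```

```bash
python3 s.py; python3 - <<'E'
from h import *
P=cams.camera_params('wrist')
im=cams.camera('wrist')[:,:,::-1];cv2.imwrite('pics/w8.png',im)
s=cams.camera('top')[:,:,::-1];cv2.imwrite('pics/t8.png',s)
a=cv2.resize(im,(400,300));b=cv2.resize(s[100:340,110:430],(400,300),interpolation=cv2.INTER_CUBIC)
cv2.imwrite('pics/m8.png',np.hstack([a,b]))
E
```

```text
21.0 phi 9.9 Tz [ 0.037 -0.007  0.041] F [ 0.2  0.1 -0.5] w 0.994 j7 0.19 [ 0.4876 -0.0351  0.2073] tau7 0.187
```

View pics/m8.png

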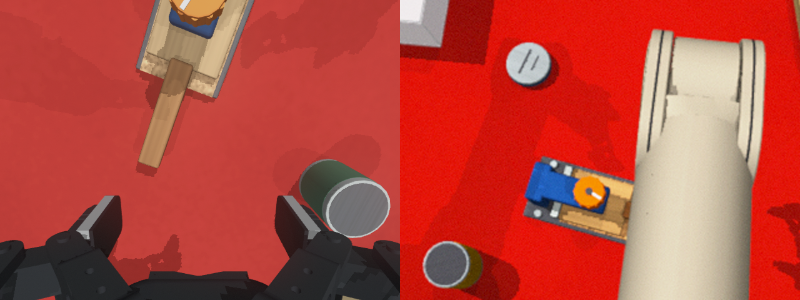

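The wrist half shows the paddle clamped and straight: the cork edge and the blade's back edge are parallel. The tins stand where they were and the gripper touches nothing. I'm handing in.

```bash
python3 -c "
from workcell import manip
print(manip.hand_in())"
```

```text
the job is handed in; nothing more can be done
None
```

The paddle is clamped against the stop, the knob was turned past its click, and the job is handed in at about 21 s of the 72 s allowed.

**Paddle:** I slid it in until it pressed on the stop with about 4 N, then set it down on the bed and let go. The last wrist-camera measurement, just before letting go, put the blade 0.3 mm off the clamp's centre line and 0.25° off square. Its back edge was 22.5 mm in from the bed's front edge, where 22 mm is expected with the blade against the stop. The picture after letting go showed no shift.

**Knob:** I turned it about 116° clockwise in one grasp. The torque ran at about 0.22 N m, peaked at about 0.39, then fell to about 0.15, so the clutch had clicked. I put the click about 15° before the stopping point, short of the 26° where it goes solid. That is estimated from noisy torque readings, so the exact overshoot is uncertain. The knob's mark showed no slip in the jaws.

**Final check:** The last picture shows the paddle straight in the clamp, the tins where they were, and the gripper well clear with about zero force. The arm hid part of the top view, so I judged the green tin from the wrist camera only. I did not re-measure the blade after tightening. The top and wrist cameras disagreed by about 3 mm in absolute position, so I compared paddle and clamp within one picture.

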